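# Tip the carton label-up into the scanning frame

## Robot

A 7-joint arm with a two-finger parallel gripper is mounted at the origin on the work surface. World frame = base frame: x ahead of the robot, y to its left, z up, the work surface at z = 0. Lengths are in m, angles in rad, forces in N, time in s.
With the tool pointing down it reaches from about 0.4 to 0.875 m from the base axis. Payload 19.3 kg.
Tool frame: the origin (TCP) lies at the very end of the fingers, on their centre line; the grasp point (between the pads) lies 19 mm behind it; z points along the fingers, y is the direction in which the jaws open and shut (so a half turn about z gives the same grasp; the last joint's range is limited). The gripper opens to 85 mm and grips with 20 to 120 N. Pads are 22 mm wide; open, the fingers measure 114 mm over their backs; the gripper's body (76 mm by 85 mm) begins 54 mm behind the grasp point. The pads swing forward as they close: fully open they stand 13 mm farther back than shut.
Start: joints at [1.063, 0.521, -0.036, 1.599, 0.021, 1.021, -0.113], TCP at [0.265, -0.566, 0.231] pointing down, gripper open.
Joint ranges: [-2.91, 2.91], [-0.3, 2.13], [-1.5, 1.42], [0.17, 2.43], [-1.26, 4.41], [0.16, 1.93], [-2.52, 2.52]. Speed limits (rad/s): [1.89, 1.89, 2.39, 2.39, 3.01, 3.01, 3.01].

## Interface

Orientations are given as [roll, pitch, yaw] about the fixed x, y, z axes, in that order (R = Rz(yaw) Ry(pitch) Rx(roll)).
In Python, from workcell import bot gives the robot as it stands.
- The arm moves only by the tool carry_out, never from a script. Its argument "targets" is a list of rows, each a list of 7 numbers: the shift along the tool's x, y, z in mm, then the turn, a rotation vector about the tool's x, y, z in units of 6 degrees (1.0 is 6 degrees), then the closure in counts, from 0 (fully open) to 255 (shut). A call has 1 to 5 rows; each row shifts and turns the commanded pose from where the row before left it, along the tool's axes as they then stand; what a row does not reach is not made up. A row lasts 1/12 s, in which the tool goes at most 41.7 mm and 7.16 degrees, less where a joint would pass 70% of its speed; a pose out of reach is approached as far as the arm can. A call is refused whole if a number of a shift passes 41.7 or a number of a turn 1, either way. A call with a gripper value outside its range is refused whole. The fingers move at their own pace and stop on an object; "force" is the grip in N (left out, the last holds). Time passes only in rows, so rows that do not move let the fingers close. It gives the time, the measured TCP pose, the force and the opening at its end, in the units of the state.
- bot.observe(): the state, without advancing time (a new reading comes with each control period).
- bot.grab_frame(name): name is "side" or "top"; returns a dict with "color" (420x560x3 uint8, red, green, blue), "z_map" (420x560 float32, m along the optical axis (not along the pixel's ray), 0 where there is no reading), "K" (3x3 intrinsics, pixels), "cam_to_world" (4x4, takes a point from camera to world coordinates). Camera axes: x right, y down, z forward; pixel columns grow to the right and rows downward; lengths in m; the calibration is good to about 2 mm. A picture is of the moment at which its call begins.
- bot.job_done(): hands the job in, once; it reports no verdict.
The state is a dict: "clock": time; "qpos": joint angles; "qd": joint speeds; "joint_efforts": joint torques, N m; "position": TCP position; "tool_rot": TCP orientation; "force": force on the tool from outside, world axes, zero at the start; "moment": the same for the moment, N m; "grip_width": finger opening in m.
Only numpy, scipy, OpenCV 4.12 (cv2) and the standard library are available. Lean on these libraries where they do the work, as an engineer would, in place of code of your own. Each camera call takes 0.05 s, during which the arm holds its last target. There are 200 camera calls.

## Task

The standing carton has to be laid down in front of the code reader. Push the single burger ring that was left inside the black tape frame clear out of the frame along the worktop; then push the carton high up on its labelled side so that it tips over and ends up lying flat inside the frame with its label on top. Use the fingers only to push: do not grip or lift the ring or the carton, do not press hard, and leave everything else where it is.

Things in the scene. Friction and masses are not known exactly. Their poses are not given: they have to be found in the camera images.
- scan_place: Rectangle of flat black tape on the steel worktop: inside 220 mm along its x, 165 mm along its y; tape 15 mm wide, no noticeable thickness. Origin: centre of the rectangle on the worktop, z up. x points from the carton's end to the code reader's end; y points away from the robot, give or take 23 degrees.
- reader (a point): Middle of the fixed code reader's head (about 70 x 66 x 70 mm), 218 mm along +x of the frame at 205 mm height; its thin post stands behind it, 250 mm along +x, on a round foot of radius 48 mm.
- carton: Closed cardboard carton, 60 mm deep (x), 120 wide (y), 170 high (z), 0.3 to 0.6 kg, standing on its end at the frame's -x end, lower +x edge 5 to 25 mm inside the tape's inner edge. Origin: centre of its underside; x points along the frame. A white bar label is on its -x face. Pushed there high up it tips about its lower +x edge without sliding, and from 20 degrees falls by itself.
- foot_left (a point): Lower corner of the carton's +x face (the face turned to the frame, which becomes the underside), at carton (30, 60, 0) mm
- foot_right (a point): Lower corner of the carton's +x face, at carton (30, -60, 0) mm
- top_left (a point): Upper corner of the carton's +x face, at carton (30, 60, 170) mm
- top_right (a point): Upper corner of the carton's +x face, at carton (30, -60, 170) mm
- burger_ring: Single aluminium burger ring lying in the tape frame: an open hoop, 100 mm outside diameter, 92 mm inside, 22 mm high, 110 g, slides freely. Origin: centre of its underside. There is free worktop for it beyond the frame's +y side (the side away from the robot).
- shaker: Steel seasoning shaker standing beside the carton's end of the frame, 70 mm diameter, 118 mm high; to be left alone. Origin: centre of its underside.
- double_mould: Two joined aluminium burger rings (figure of eight, 202 mm along its y, 100 mm along its x, 22 mm high) lying beside the code reader on the robot's side, to be left alone. Origin: the middle of the pair, underside.
- thermometer: White probe thermometer lying on the robot's side of the carton, 190 mm long, 16 mm high; to be left alone. Origin: underside, 72 mm from the handle's end and 118 mm from the probe's tip, which points along its x.
- burger_press: Hinged aluminium burger press standing open at the right side of the table, about 200 x 135 mm, 150 mm high; to be left alone
- scraper: Steel dough scraper with a round white handle, lying at the left; to be left alone
There are look-alikes about, which are no part of the job. What is shaped like the burger_ring but blue or pink is not meant.

How it is judged:
On the way, in this order (a step that is already met when the one before it is completed fails the run):
1. the burger ring is outside the tape frame while the carton still stands ((y of burger_ring in the frame of scan_place above 0.1325 m or y of burger_ring in the frame of scan_place below -0.1325 m or x of burger_ring in the frame of scan_place above 0.16 m or x of burger_ring in the frame of scan_place below -0.16 m) and angle between carton's own z axis and vertical below 0.25 rad), for 0.2 s.
2. the carton lies on the worktop, label up, in the frame (angle between carton's own x axis and vertical above 3.05 rad and x of foot_left in the frame of scan_place between -0.125 and 0.125 m and y of foot_left in the frame of scan_place between -0.0975 and 0.0975 m and x of foot_right in the frame of scan_place between -0.125 and 0.125 m and y of foot_right in the frame of scan_place between -0.0975 and 0.0975 m and x of top_left in the frame of scan_place between -0.125 and 0.125 m and y of top_left in the frame of scan_place between -0.0975 and 0.0975 m and x of top_right in the frame of scan_place between -0.125 and 0.125 m and y of top_right in the frame of scan_place between -0.0975 and 0.0975 m), for 0.2 s.
At the end, for the whole second after the job is handed in: The carton lies flat on the worktop, at rest, label up (within 5 degrees), its whole footprint within the outer edges of the tape frame (lying on the tape counts as inside); the burger ring lies flat on the worktop, at rest, no part of it inside the inner edges of the tape (all of step 2 and height (world z) of each of foot_left, foot_right, top_left, top_right below 0.012 m and (y of burger_ring in the frame of scan_place above 0.1325 m or y of burger_ring in the frame of scan_place below -0.1325 m or x of burger_ring in the frame of scan_place above 0.16 m or x of burger_ring in the frame of scan_place below -0.16 m) and height (world z) of burger_ring below 0.01 m and angle between burger_ring's own z axis and vertical below 0.15 rad and linear speed of each of carton, burger_ring below 0.02 m/s); the robot touches nothing.
It fails at once if the carton is lifted (a lower corner of its frame-side face more than 30 mm above the worktop) or tipped onto another side (height (world z) of any of foot_left, foot_right above 0.03 m).
It fails at once if the burger ring is lifted or turned over (more than 15 mm off the worktop or tilted more than 20 degrees) (height (world z) of burger_ring above 0.015 m or angle between burger_ring's own z axis and vertical above 0.35 rad).
It fails at once if the fingers grip or press the carton or the ring hard (over 18 N) (contact force between the fingers and carton above 18 N or contact force between the fingers and burger_ring above 18 N).
It fails at once if any other thing on the table is moved more than 15 mm (distance of any of shaker, double_mould, thermometer, burger_press, scraper from where it was at the start of the episode above 0.015 m).
It also fails if it takes over 48 s, if anything falls off the work surface, if the arm or the gripper's body presses on something with over 40 N, if the wrist force passes 120 N, or if a joint passes its speed limit or range.

## Working session

There is one attempt and no reset: what is moved stays moved. The work goes in short steps, Python scripts to look and compute and a tool call to move; the robot and the scene stay as the last step left them, time stands still between calls to the robot, and variables do not carry over. Pictures are saved under pics/ and viewed, about 8 in all and at most 12, crops included, and the job is handed in when it is done.

Besides the shell and the picture viewer there is one more tool, called after "Emit:" as name([rows], argument=value, ...), one row to a line, values as JSON. carry_out: Moves the arm, as the interface text tells. Its arguments: {"type":"object","properties":{"targets":{"type":"array","items":{"type":"array","items":{"type":"number"}}},"force":{"type":"number"}},"required":["targets"]}

```bash
mkdir -p pics && ls && python3 - <<'E'
from workcell import bot
import cv2,numpy as np
s=bot.observe();print(s['clock'],s['position'],s['tool_rot'],s['grip_width'])
for n in('top','side'):
    f=bot.grab_frame(n);np.savez(f'{n}0.npz',**f)
    cv2.imwrite(f'pics/{n}0.png',cv2.resize(f['color'][:,:,::-1],(800,600)))
    print(n,f['K'].tolist(),f['cam_to_world'].round(3).tolist())
E
```

```text
pics
0.0 [ 0.26482581 -0.56576493  0.23073306] [-3.14049229e+00  3.99583802e-05  4.37787827e-01] 0.08574815078343617
top [[440.39955568339644, 0.0, 274.3711727099823], [0.0, 440.39955568339644, 207.67488551953014], [0.0, 0.0, 1.0]] [[-0.014, -0.982, 0.187, 0.292], [-1.0, 0.012, -0.011, -0.034], [0.009, -0.187, -0.982, 1.598], [0.0, 0.0, 0.0, 1.0]]
side [[455.3512246717686, 0.0, 281.79625011943926], [0.0, 455.3512246717686, 214.12635369738356], [0.0, 0.0, 1.0]] [[-0.996, -0.069, 0.064, 0.485], [-0.093, 0.618, -0.78, 1.042], [0.014, -0.783, -0.622, 1.024], [0.0, 0.0, 0.0, 1.0]]
```

View pics/top0.png

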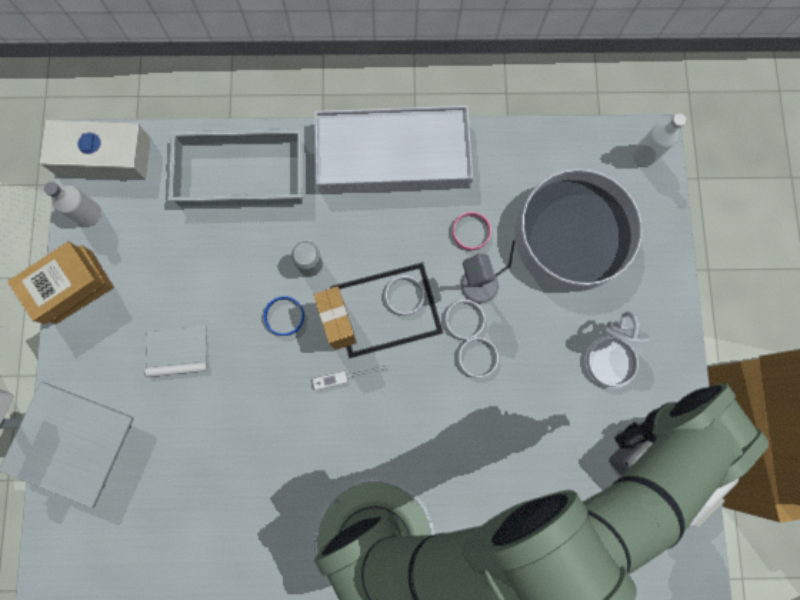

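View pics/side0.png

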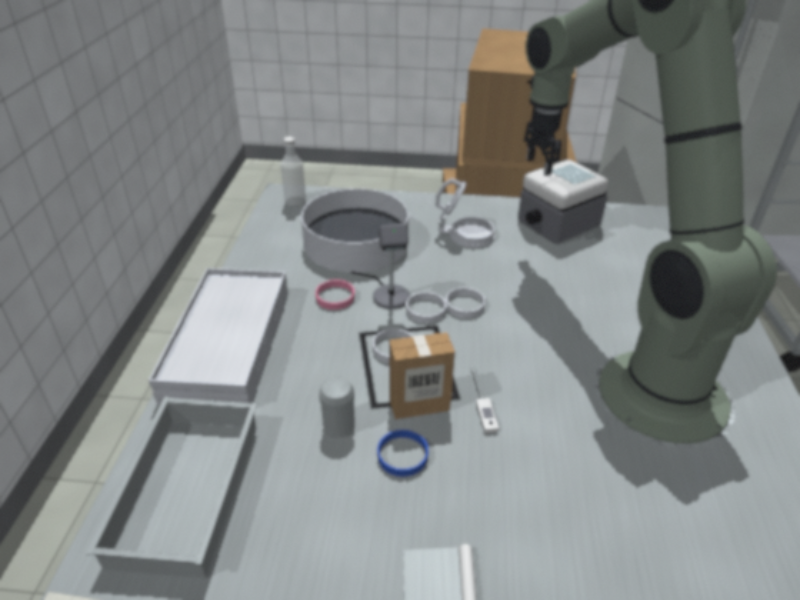

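Candidates in the 800x600 top view:
- silver single ring at (404,296), inside the tape frame
- blue ring at (284,316)
- pink ring at (471,231)
- double mould at (465,319) and (477,357)
- press ring at (612,360)

I choose the silver ring in the frame. The carton is at (335,318), with its label facing left in the picture, and the shaker is at (306,257). Next I measure and check a close crop.

```bash
cat > h.py <<'E'
import numpy as np,cv2
def ray(f,uv,z=0.):
    uv=np.atleast_2d(np.asarray(uv,float));K=f['K'];T=f['cam_to_world']
    d=np.c_[(uv-K[[0,1],[2,2]])/K[[0,1],[0,1]],np.ones(len(uv))]@T[:3,:3].T
    o=T[:3,3];return o+d*((z-o[2])/d[:,2])[:,None]
def cloud(f):
    K=f['K'];T=f['cam_to_world'];z=f['z_map'];v,u=np.indices(z.shape)
    p=np.stack([(u-K[0,2])/K[0,0]*z,(v-K[1,2])/K[1,1]*z,z],-1)
    return p@T[:3,:3].T+T[:3,3]
def load(n): return dict(np.load(n))
E
python3 - <<'E'
from h import *
f=load('top0.npz');c=f['color'];P=cloud(f);ok=f['z_map']>0
box=np.zeros(ok.shape,bool);box[175:260,215:320]=1
tape=(c.max(2)<60)&box&ok&(abs(P[...,2])<.012)
n,l,st,_=cv2.connectedComponentsWithStats(tape.astype(np.uint8));k=1+st[1:,4].argmax()
v,u=np.nonzero(l==k);w=ray(f,np.c_[u,v])[:,:2]
print('tape px',len(w)); r=cv2.minAreaRect((w*1000).astype(np.float32));print('tape rect mm',r,cv2.boxPoints(r).tolist())
# heights
for nm,(a,b,cc,d),lo,hi in[('ring',(190,225,262,302),.01,.035),('carton',(195,250,215,255),.155,.185),('shaker',(165,200,200,230),.1,.13),('carton_side',0,.02,.19)][:3]:
    m=np.zeros(ok.shape,bool);m[a:b,cc:d]=1;m&=ok&(P[...,2]>lo)&(P[...,2]<hi)
    q=P[m];print(nm,len(q),'mean',q.mean(0).round(4),'rect',cv2.minAreaRect((q[:,:2]*1000).astype(np.float32)))
g=load('side0.npz');P2=cloud(g);ok2=g['z_map']>0
for nm,lo,hi in[('top',.16,.19),('low',.03,.15)]:
    m=ok2&(P2[...,2]>lo)&(P2[...,2]<hi)&(abs(P2[...,0]-.55)<.15)&(abs(P2[...,1]-.07)<.15)
    q=P2[m];v,u=np.nonzero(m);print('side',nm,len(q),q.mean(0).round(3),cv2.minAreaRect((q[:,:2]*1000).astype(np.float32)))
a=cv2.resize(c[165:275,195:345,::-1],(780,572),interpolation=cv2.INTER_CUBIC);cv2.imwrite('pics/crop1.png',a)
E
```

```text
tape px 415
tape rect mm ((563.608154296875, -37.051513671875), (188.04110717773438, 245.61227416992188), 14.276189804077148) [[442.2075500488281, 58.77703857421875], [502.7746887207031, -179.25030517578125], [685.0087890625, -132.88006591796875], [624.441650390625, 105.14727783203125]]
ring 117 mean [ 0.6003 -0.084   0.0201] rect ((597.6410522460938, -84.15870666503906), (107.10747528076172, 100.3426513671875), 64.29651641845703)
carton 667 mean [0.5253 0.0858 0.1699] rect ((526.6024169921875, 86.11662292480469), (121.00147247314453, 60.13258361816406), 17.729598999023438)
shaker 276 mean [0.6839 0.1601 0.1115] rect ((686.2445678710938, 161.21929931640625), (64.98579406738281, 65.4879379272461), 26.61371421813965)
side top 710 [0.526 0.095 0.168] ((525.6453857421875, 91.46771240234375), (121.0368423461914, 66.00899505615234), 17.688064575195312)
side low 1927 [0.571 0.138 0.09 ] ((590.0358276367188, 123.38180541992188), (259.7068786621094, 74.09088897705078), 23.934202194213867)
```

View pics/crop1.png

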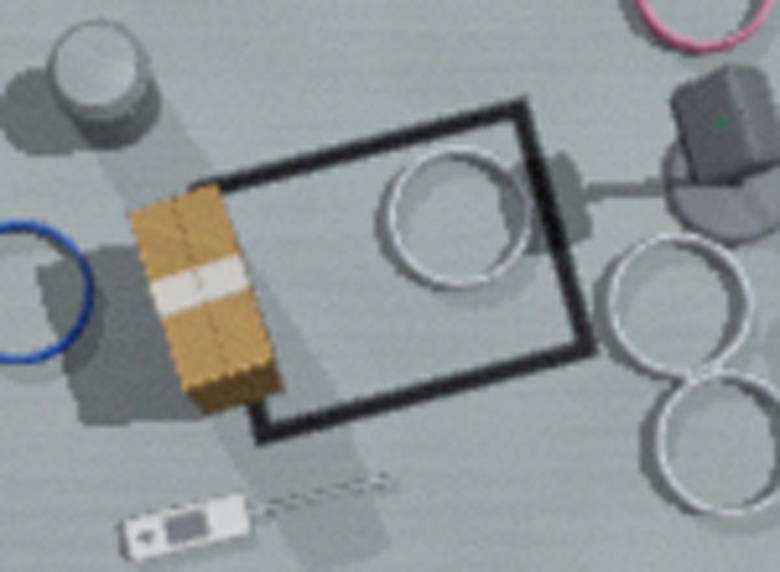

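The crop shows the chosen plain aluminium ring at crop (460,215), alone inside the tape. The carton is at (205,300), and the double mould and reader are outside on the right. Next I refine the frame axes and work out the plan.

```bash
python3 - <<'E'
from h import *
f=load('top0.npz');c=f['color'];P=cloud(f);ok=f['z_map']>0
box=np.zeros(ok.shape,bool);box[175:260,215:320]=1
tape=(c.max(2)<75)&box&ok&(abs(P[...,2])<.012)
n,l,st,_=cv2.connectedComponentsWithStats(tape.astype(np.uint8));k=1+st[1:,4].argmax()
v,u=np.nonzero(l==k);w=ray(f,np.c_[u,v])[:,:2]*1000
c0=np.array([563.6,-37.]);a=np.radians(-75.7)
for it in range(2):
    R=np.array([[np.cos(a),np.sin(a)],[-np.sin(a),np.cos(a)]]);q=(w-c0)@R.T
    def fl(m):
        x,y,px,py=cv2.fitLine(q[m].astype(np.float32),cv2.DIST_HUBER,0,.01,.01).ravel();return np.degrees(np.arctan(y/x)),px,py,m.sum()
    far=fl((q[:,1]>75)&(q[:,0]<100));near=fl((q[:,1]<-75)&(q[:,0]<100)&(q[:,0]>-95));right=fl((q[:,0]>100)&(abs(q[:,1])<70))
    print(far,near,right)
    ang=np.radians((far[0]+near[0])/2)
    off=np.array([right[1]-117.5,(far[2]+near[2])/2]);c0=c0+off@R;a+=ang;print('c0',c0,'a',np.degrees(a))
R=np.array([[np.cos(a),np.sin(a)],[-np.sin(a),np.cos(a)]])
# carton top contour, by colour
m=np.zeros(ok.shape,bool);m[195:250,215:255]=1;m&=ok&(abs(P[...,2]-.17)<.012)
cs=cv2.findContours(m.astype(np.uint8),0,1)[0];cs=max(cs,key=len)[:,0]
t=ray(f,cs,.17)[:,:2]*1000;r=cv2.minAreaRect(t.astype(np.float32));print('carton',r)
print('carton corners in frame',((cv2.boxPoints(r)-c0)@R.T).round(1).tolist())
hsv=cv2.cvtColor(c,cv2.COLOR_RGB2HSV);lm=P[...,2];mr=np.zeros(ok.shape,bool);mr[190:225,262:302]=1;mr&=ok&(lm>.013)&(lm<.04)
v,u=np.nonzero(mr);t=ray(f,np.c_[u,v],.022)[:,:2]*1000;e=cv2.fitEllipse(t.astype(np.float32));print('ring',e,(np.array(e[0])-c0)@R.T)
for n,p in[('shaker',(684,160)),]:print(n,(np.array(p)-c0)@R.T)
print('axes',R)
E
```

```text
(np.float32(-0.13009089), np.float32(-3.100875), np.float32(90.35772), np.int64(150)) (np.float32(0.0040382734), np.float32(1.6040846), np.float32(-89.59899), np.int64(153)) (np.float32(89.99158), np.float32(116.20286), np.float32(0.9076902), np.int64(127))
c0 [563.6472169  -35.64934643] a -75.76302631094812
(np.float32(0.015982239), np.float32(-2.916681), np.float32(90.10085), np.int64(149)) (np.float32(0.1402047), np.float32(1.8573569), np.float32(-89.933334), np.int64(152)) (np.float32(-89.94538), np.float32(117.499344), np.float32(0.6575828), np.int64(127))
c0 [563.72824233 -35.62811128] a -75.68493284281479
carton ((525.498291015625, 85.66116333007812), (121.33834838867188, 60.087196350097656), 18.19237518310547)
carton corners in frame [[-152.8, -69.6], [-92.9, -65.6], [-101.1, 55.5], [-161.1, 51.4]]
ring ((597.597412109375, -83.24132537841797), (95.40203857421875, 96.05139923095703), 72.08353424072266) [54.5091411  21.04500783]
shaker [-159.81635157  164.90720842]
axes [[ 0.24725383 -0.96895074]
 [ 0.96895074  0.24725383]]
```

Plan: close the fingers and put them inside the hoop, then drag the ring along frame +y. After that I lift, go behind the carton and push it at about 0.14 m height. I start by turning to yaw 108 deg (tool x = -carton x, tool y = +carton y) while rising.

Emit:
carry_out([
  [0,0,-15,0,0,-1,255],
  [0,0,-15,0,0,-1,255],
  [0,0,-15,0,0,-1,255],
  [0,0,-15,0,0,-1,255],
  [0,0,0,0,0,-1,255],
], force=20)

```text
clock: 0.52
position: [0.2653, -0.5668, 0.2939]
tool_rot: [3.139, 0.001, 0.966]
force: [0.0, -1.1, -0.9]
grip_width: 0.0256
```

Emit:
carry_out([
  [0,0,0,0,0,-1,255],
  [0,0,0,0,0,-1,255],
  [0,0,0,0,0,-1,255],
  [0,0,0,0,0,-1,255],
  [0,0,0,0,0,-1,255],
])

```text
clock: 0.93
position: [0.2649, -0.5659, 0.291]
tool_rot: [-3.141, -0.001, 1.49]
force: [0.3, -0.2, -0.1]
grip_width: 0.0001
```

Emit:
carry_out([
  [0,0,0,0,0,-1,255],
  [0,0,0,0,0,-1,255],
  [0,0,0,0,0,-1,255],
  [0,0,0,0,0,-0.85,255],
  [0,0,0,0,0,0,255],
])

```text
clock: 1.35
position: [0.2647, -0.566, 0.2909]
tool_rot: [3.142, -0.001, 1.893]
force: [-0.6, 0.7, -0.1]
grip_width: -0.0003
```

Emit:
carry_out([
  [28,28,0,0,0,0,255],
  [28,28,0,0,0,0,255],
  [28,28,0,0,0,0,255],
  [28,28,0,0,0,0,255],
  [28,28,0,0,0,0,255],
])

```text
clock: 1.77
position: [0.3546, -0.3876, 0.2912]
tool_rot: [-3.142, -0.0, 1.884]
force: [1.2, 0.5, 0.2]
grip_width: 0.0001
```

Emit:
carry_out([
  [28,28,0,0,0,0,255],
  [28,28,0,0,0,0,255],
  [28,28,0,0,0,0,255],
  [28,28,0,0,0,0,255],
  [28,28,0,0,0,0,255],
])

```text
clock: 2.18
position: [0.444, -0.2109, 0.2914]
tool_rot: [3.142, 0.0, 1.884]
force: [0.5, -0.1, 0.7]
grip_width: 0.0003
```

Emit:
carry_out([
  [15,37,0,0,0,0,255],
  [15,37,0,0,0,0,255],
  [15,37,0,0,0,0,255],
  [15,37,0,0,0,0,255],
  [15,37,0,0,0,0,255],
])

```text
clock: 2.6
position: [0.5971, -0.0823, 0.2911]
tool_rot: [-3.141, 0.0, 1.884]
force: [-0.8, -1.3, 0.9]
grip_width: 0.0002
```

Emit:
carry_out([
  [0,0,30,0,0,0,255],
  [0,0,30,0,0,0,255],
  [0,0,30,0,0,0,255],
  [0,0,30,0,0,0,255],
  [0,0,0,0,0,0,255],
])

```text
clock: 3.02
position: [0.5932, -0.0836, 0.1661]
tool_rot: [-3.135, -0.003, 1.885]
force: [-1.5, -0.6, -0.4]
grip_width: -0.0002
```

```bash
python3 - <<'E'
from workcell import bot
import cv2,numpy as np
print(bot.observe()['position'])
f=bot.grab_frame('side')
cv2.imwrite('pics/side1.png',cv2.resize(f['color'][150:330,200:440,::-1],(800,600)))
E
```

```text
[ 0.59323484 -0.08364781  0.16609004]
```

View pics/side1.png

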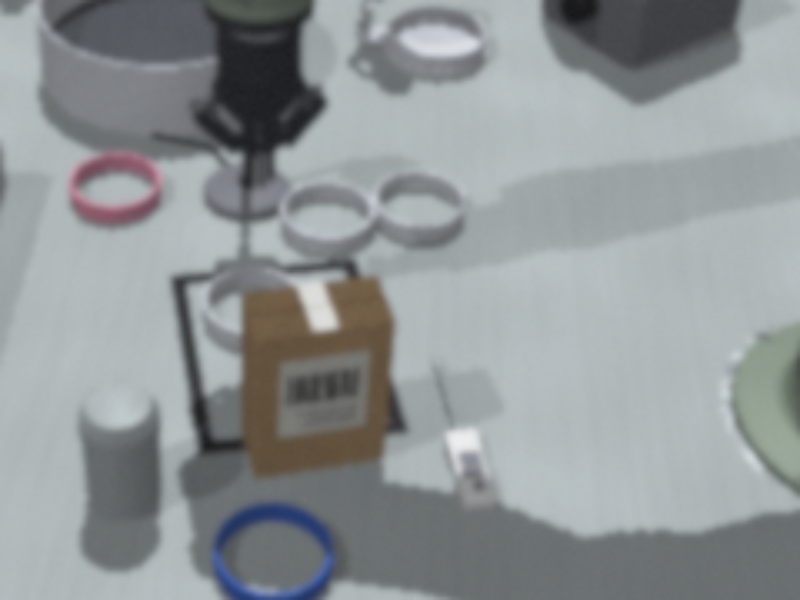

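The crop shows the closed gripper at (260,90), above the ring at (245,310) as seen along the line of sight. The carton's label faces this camera and the shaker is clear. Descending into the hoop.

Emit:
carry_out([
  [0,0,35,0,0,0,255],
  [0,0,35,0,0,0,255],
  [0,0,35,0,0,0,255],
  [0,0,35,0,0,0,255],
  [0,0,10,0,0,0,255],
])

```text
clock: 3.48
position: [0.595, -0.0838, 0.0189]
tool_rot: [-3.139, -0.001, 1.886]
force: [-0.1, 0.6, -0.4]
grip_width: 0.0002
```

Emit:
carry_out([
  [0,0,4,0,0,0,255],
  [0,0,2,0,0,0,255],
  [0,0,0,0,0,0,255],
])

```text
clock: 3.73
position: [0.5973, -0.0838, 0.0174]
tool_rot: [3.139, 0.001, 1.887]
force: [-0.5, 0.6, 1.0]
grip_width: -0.0003
```

Emit:
carry_out([
  [0,0,5,0,0,0,255],
  [0,0,3,0,0,0,255],
  [-0.3,5,0,0,0,0,255],
  [-0.3,5,0,0,0,0,255],
  [-0.3,5,0,0,0,0,255],
])

```text
clock: 4.15
position: [0.6113, -0.0797, 0.0077]
tool_rot: [3.141, 0.0, 1.888]
force: [-0.3, -0.2, -0.1]
grip_width: -0.0
```

Emit:
carry_out([
  [-0.3,5,0,0,0,0,255],
  [-0.3,5,0,0,0,0,255],
  [-0.3,5,0,0,0,0,255],
  [-0.3,5,0,0,0,0,255],
  [-0.3,5,0,0,0,0,255],
])

```text
clock: 4.57
position: [0.6351, -0.0734, 0.0072]
tool_rot: [-3.141, -0.0, 1.888]
force: [-0.5, 0.3, 2.3]
grip_width: -0.0
```

Emit:
carry_out([
  [-0.5,7,0,0,0,0,255],
  [-0.5,7,0,0,0,0,255],
  [-0.5,7,0,0,0,0,255],
  [-0.5,7,0,0,0,0,255],
  [-0.5,7,0,0,0,0,255],
])

```text
clock: 4.98
position: [0.6695, -0.0647, 0.0073]
tool_rot: [3.142, -0.0, 1.888]
force: [-1.0, -0.2, 0.5]
grip_width: -0.0001
```

Emit:
carry_out([
  [-0.5,7,0,0,0,0,255],
  [-0.5,7,0,0,0,0,255],
  [-0.5,7,0,0,0,0,255],
  [-0.5,7,0,0,0,0,255],
  [-0.5,7,0,0,0,0,255],
])

```text
clock: 5.4
position: [0.7035, -0.0562, 0.0073]
tool_rot: [3.142, 0.0, 1.888]
force: [-0.7, -0.0, 0.8]
grip_width: -0.0
```

Emit:
carry_out([
  [-0.5,7,0,0,0,0,255],
  [-0.5,7,0,0,0,0,255],
  [-0.5,7,0,0,0,0,255],
  [-0.5,7,0,0,0,0,255],
  [-0.5,7,0,0,0,0,255],
])

```text
clock: 5.82
position: [0.7375, -0.0477, 0.0073]
tool_rot: [-3.142, -0.0, 1.888]
force: [-1.3, 0.2, 1.2]
grip_width: 0.0002
```

Emit:
carry_out([
  [-0.5,7,0,0,0,0,255],
  [-0.5,7,0,0,0,0,255],
  [-0.5,7,0,0,0,0,255],
  [0,0,0,0,0,0,255],
  [0,-8,0,0,0,0,255],
])

```text
clock: 6.23
position: [0.7506, -0.0441, 0.0071]
tool_rot: [3.141, -0.001, 1.889]
force: [-0.3, -0.3, -0.4]
grip_width: 0.0002
```

```bash
python3 - <<'E'
from workcell import bot
import cv2,numpy as np
print(bot.observe()['position'])
f=bot.grab_frame('side')
cv2.imwrite('pics/side2.png',cv2.resize(f['color'][150:330,200:440,::-1],(800,600)))
E
```

```text
[ 0.75058687 -0.04413497  0.00707866]
```

View pics/side2.png

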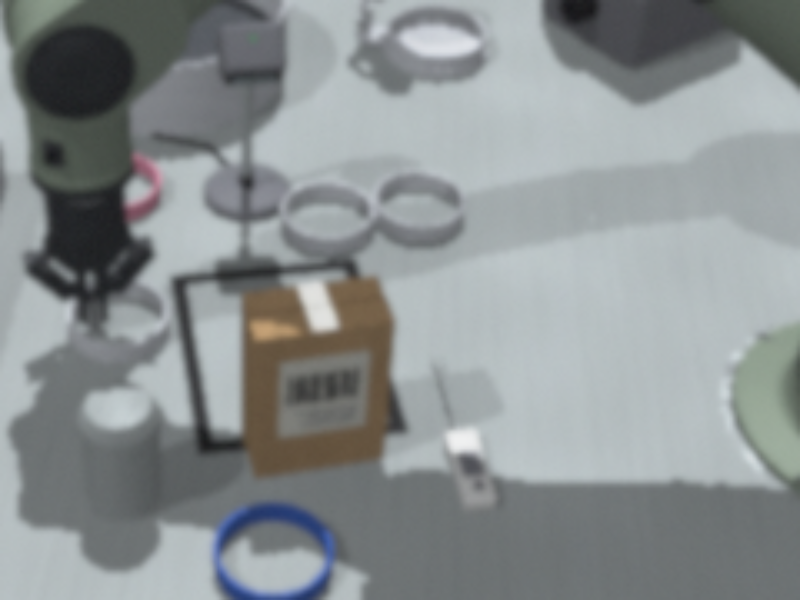

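The ring is now at (120,325), left of the tape's far side at (185,340), with the fingers inside it. I measure it from the same view.

```bash
python3 - <<'E'
from h import *
from workcell import bot
f=bot.grab_frame('side');P=cloud(f)
c0=np.array([.5637,-.0356]);R=np.array([[.2473,-.9690],[.9690,.2473]])
F=(P[...,:2]-c0)@R.T
m=(f['z_map']>0)&(P[...,2]>.014)&(P[...,2]<.024)&(F[...,1]>.06)&(F[...,1]<.26)&(F[...,0]>-.03)&(F[...,0]<.15)
q=F[m];print(len(q),q.min(0),q.max(0),cv2.minEnclosingCircle(q.astype(np.float32)))
E
```

```text
129 [-0.00527174  0.10606892] [0.09228272 0.2044118 ] ((0.04798714444041252, 0.15487134456634521), 0.05353860184550285)
```

Ring centre is at frame y = 0.155, past the 0.1325 limit. Lifting straight out, then going behind the carton.

Emit:
carry_out([
  [0,0,-20,0,0,0,255],
  [0,0,-35,0,0,0,255],
  [0,0,-40,0,0,0,255],
  [0,0,-40,0,0,0,255],
  [0,0,-40,0,0,0,255],
])

```text
clock: 6.75
position: [0.7494, -0.0452, 0.1844]
tool_rot: [3.142, -0.0, 1.888]
force: [0.1, -0.9, -0.1]
grip_width: 0.0002
```

Emit:
carry_out([
  [0,0,-40,0,0,0,255],
  [0,0,-40,0,0,0,255],
  [0,0,-28,0,0,0,255],
  [0,0,0,0,0,0,0],
  [34,-21.7,0,0,0,0,0],
])

```text
clock: 7.17
position: [0.7218, -0.0244, 0.2907]
tool_rot: [3.139, 0.003, 1.882]
force: [2.0, 0.9, -0.8]
grip_width: 0.0233
```

Emit:
carry_out([
  [34,-21.7,0,0,0,0,0],
  [34,-21.7,0,0,0,0,0],
  [34,-21.7,0,0,0,0,0],
  [34,-21.7,0,0,0,0,0],
  [34,-21.7,0,0,0,0,0],
])

```text
clock: 7.58
position: [0.5606, 0.1088, 0.2905]
tool_rot: [3.141, 0.0, 1.888]
force: [0.1, 0.7, 1.3]
grip_width: 0.0835
```

Emit:
carry_out([
  [34,-21.7,0,0,0,0,0],
  [34,-21.7,0,0,0,0,0],
  [0,0,0,0,0,0,0],
])

```text
clock: 7.83
position: [0.4949, 0.1642, 0.2914]
tool_rot: [3.141, -0.001, 1.895]
force: [-0.7, 0.6, 1.5]
grip_width: 0.0854
```

```bash
python3 - <<'E'
from h import *
from workcell import bot
s=bot.observe();print(s['position'],s['tool_rot'],s['grip_width'])
f=bot.grab_frame('side');P=cloud(f)
c0=np.array([.5637,-.0356]);R=np.array([[.2473,-.9690],[.9690,.2473]])
F=(P[...,:2]-c0)@R.T
m=(f['z_map']>0)&(P[...,2]>.014)&(P[...,2]<.024)&(F[...,1]>.06)&(F[...,1]<.26)&(F[...,0]>-.03)&(F[...,0]<.15)
print('ring',cv2.minEnclosingCircle(F[m].astype(np.float32)))
cv2.imwrite('pics/side3.png',cv2.resize(f['color'][120:345,180:480,::-1],(800,600)))
E
```

```text
[0.49493587 0.16416577 0.29137077] [ 3.14098073e+00 -9.07279643e-04  1.89534765e+00] 0.08535814981592421
ring ((0.04991558566689491, 0.15391089022159576), 0.053740065544843674)
```

View pics/side3.png

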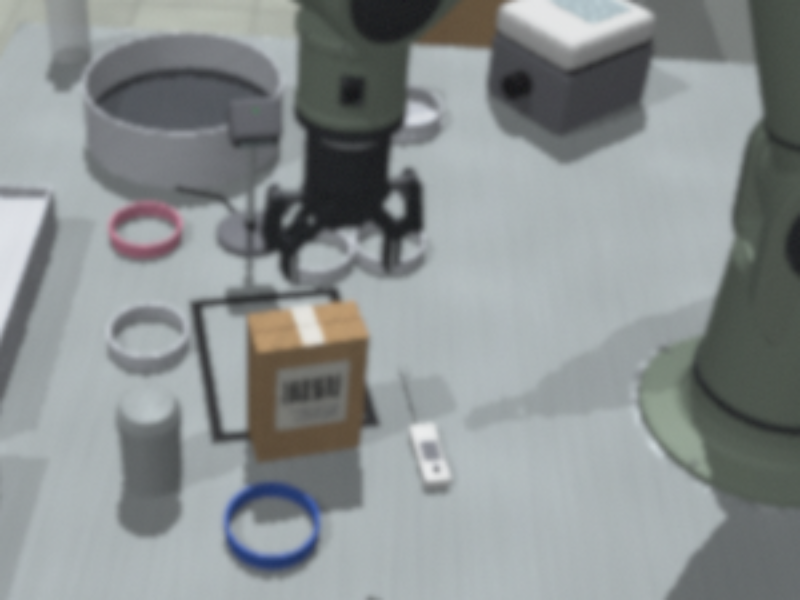

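The picture shows the ring free at (148,338) and the open gripper at (345,220), which is behind the label side. The carton still stands at (308,380). Descending, then pushing along tool -x.

Emit:
carry_out([
  [0,0,35,0,0,0,0],
  [0,0,40,0,0,0,0],
  [0,0,40,0,0,0,0],
  [0,0,40,0,0,0,0],
  [0,0,6,0,0,0,0],
])

```text
clock: 8.3
position: [0.4976, 0.1575, 0.1241]
tool_rot: [-3.134, -0.0, 1.888]
force: [-0.8, -1.0, -1.5]
grip_width: 0.0856
```

Emit:
carry_out([
  [0,0,0,0,0,0,0],
  [-6,0,0,0,0,0,0],
  [-6,0,0,0,0,0,0],
  [-6,0,0,0,0,0,0],
  [-6,0,0,0,0,0,0],
])

```text
clock: 8.72
position: [0.5084, 0.1353, 0.1308]
tool_rot: [3.139, 0.001, 1.887]
force: [-0.4, 0.2, 0.0]
grip_width: 0.0852
```

Emit:
carry_out([
  [-4,0,0,0,0,0,0],
  [-4,0,0,0,0,0,0],
  [-4,0,0,0,0,0,0],
  [-4,0,0,0,0,0,0],
  [-4,0,0,0,0,0,0],
])

```text
clock: 9.13
position: [0.5136, 0.117, 0.1294]
tool_rot: [3.142, -0.0, 1.888]
force: [-0.5, 1.0, -0.3]
grip_width: 0.0855
```

Emit:
carry_out([
  [-4,0,0,0,0,0,0],
  [-4,0,0,0,0,0,0],
  [-4,0,0,0,0,0,0],
  [-4,0,0,0,0,0,0],
  [-4,0,0,0,0,0,0],
])

```text
clock: 9.55
position: [0.5199, 0.0979, 0.1293]
tool_rot: [-3.142, -0.0, 1.888]
force: [-0.1, -0.9, 0.2]
grip_width: 0.0856
```

```bash
python3 - <<'E'
from h import *
from workcell import bot
s=bot.observe();print(s['position'],s['tool_rot'],s['force'])
f=bot.grab_frame('side')
cv2.imwrite('pics/side4.png',cv2.resize(f['color'][120:345,180:480,::-1],(800,600)))
E
```

```text
[0.51988916 0.09785298 0.12926728] [-3.14152341e+00 -3.14390449e-05  1.88814483e+00] [-0.08762723 -0.8832591   0.18337836]
```

View pics/side4.png

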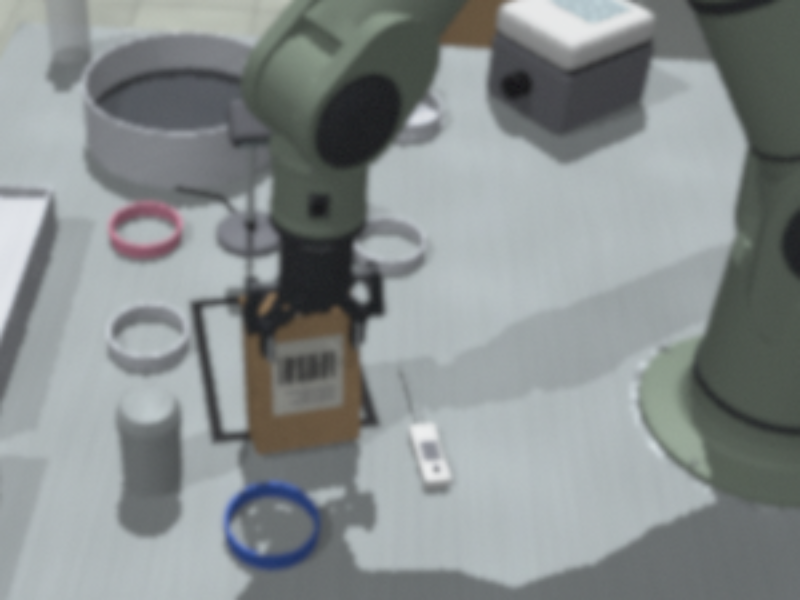

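The fingers are on the label's upper part at (310,320), and the carton has begun to tip: its near lower edge has moved up to (305,450). The force is about 1 N. Continuing.

Emit:
carry_out([
  [-4,0,0,0,0,0,0],
  [-4,0,0,0,0,0,0],
  [-4,0,0,0,0,0,0],
  [-4,0,0,0,0,0,0],
  [-4,0,0,0,0,0,0],
])

```text
clock: 10.02
position: [0.5262, 0.0788, 0.1293]
tool_rot: [-3.142, 0.0, 1.888]
force: [-0.3, -0.6, 0.8]
grip_width: 0.0857
```

Emit:
carry_out([
  [-4,0,0,0,0,0,0],
  [-4,0,0,0,0,0,0],
  [-4,0,0,0,0,0,0],
  [-2,0,0,0,0,0,0],
  [0,0,0,0,0,0,0],
])

```text
clock: 10.43
position: [0.5305, 0.0654, 0.1293]
tool_rot: [-3.142, 0.0, 1.887]
force: [-0.1, 0.4, 0.6]
grip_width: 0.0854
```

```bash
python3 - <<'E'
from h import *
from workcell import bot
s=bot.observe();print(s['clock'],s['position'],s['tool_rot'],s['force'])
f=bot.grab_frame('side')
cv2.imwrite('pics/side5.png',cv2.resize(f['color'][120:345,180:480,::-1],(800,600)))
E
```

```text
10.4333 [0.53054718 0.06536324 0.12925802] [-3.14152550e+00  1.08307175e-04  1.88745380e+00] [-0.0535293   0.43077469  0.57348377]
```

View pics/side5.png

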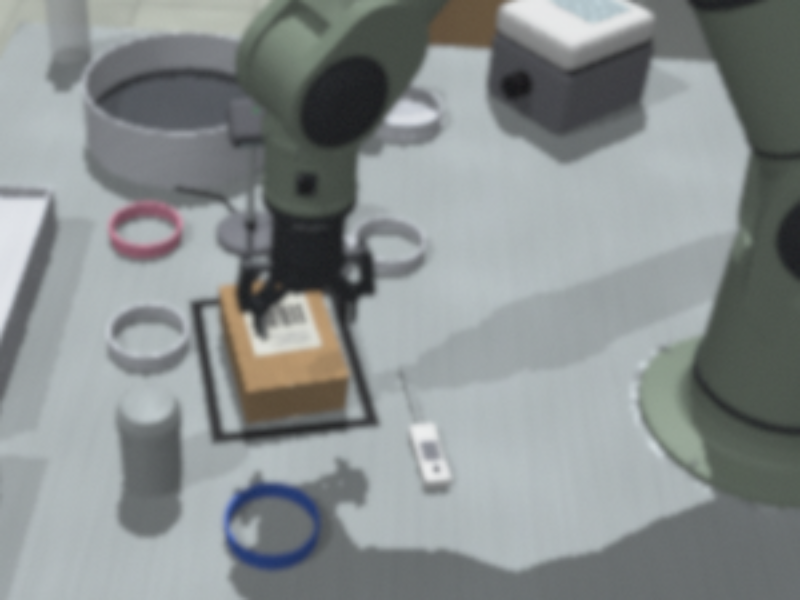

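The carton has fallen flat with its label up, inside the tape at about (285,350). I raise the arm clear and verify.

Emit:
carry_out([
  [0,0,-20,0,0,0,0],
  [0,0,-40,0,0,0,0],
  [20,-10,-30,0,0,0,0],
  [30,-20,0,0,0,0,0],
  [30,-20,0,0,0,0,0],
])

```text
clock: 10.9
position: [0.4578, 0.1271, 0.2207]
tool_rot: [3.139, 0.0, 1.887]
force: [0.6, 1.5, 0.0]
grip_width: 0.0853
```

Emit:
carry_out([
  [30,-20,0,0,0,0,0],
  [30,-20,0,0,0,0,0],
  [0,0,0,0,0,0,0],
  [0,0,0,0,0,0,0],
  [0,0,0,0,0,0,0],
])

```text
clock: 11.32
position: [0.4015, 0.1708, 0.2195]
tool_rot: [3.141, 0.0, 1.889]
force: [-0.5, -0.7, 0.4]
grip_width: 0.0852
```

```bash
python3 - <<'E'
from h import *
from workcell import bot
c0=np.array([.5637,-.0356]);R=np.array([[.2473,-.9690],[.9690,.2473]])
print(bot.observe()['position'])
for n in('side','top'):
    f=bot.grab_frame(n);P=cloud(f);F=(P[...,:2]-c0)@R.T;z=P[...,2];ok=f['z_map']>0
    m=ok&(abs(z-.06)<.01)&(abs(F[...,0])<.14)&(abs(F[...,1])<.11)
    q=F[m];print(n,'carton top z',z[m].mean(),z[m].std());r=cv2.minAreaRect((q*1000).astype(np.float32));print(r,cv2.boxPoints(r).round().tolist())
    A=np.c_[q,np.ones(len(q))];print('slopes',np.linalg.lstsq(A,z[m],rcond=None)[0].round(3))
    m=ok&(z>.014)&(z<.024)&(F[...,1]>.098)&(F[...,1]<.26)&(F[...,0]>-.03)&(F[...,0]<.15)
    print('ring',m.sum(),cv2.minEnclosingCircle(F[m].astype(np.float32)))
    cv2.imwrite(f'pics/{n}6.png',cv2.resize(f['color'][:,:,::-1],(800,600)))
E
```

```text
[0.40147106 0.17084887 0.21946317]
side carton top z 0.058558352891823755 0.002436362030972008
((-15.885597229003906, 2.0950851440429688), (176.57249450683594, 121.1507568359375), 3.906841993331909) [[-108.0, 57.0], [-100.0, -64.0], [76.0, -52.0], [68.0, 69.0]]
slopes [0.008 0.    0.059]
ring 148 ((0.048988133668899536, 0.1544383466243744), 0.05272265523672104)
top carton top z 0.05987966613581772 0.0034401342414261188
((-9.719589233398438, 1.9078445434570312), (170.55592346191406, 121.12090301513672), 3.51767897605896) [[-99.0, 57.0], [-91.0, -64.0], [79.0, -53.0], [72.0, 68.0]]
slopes [-0.001 -0.002  0.06 ]
ring 79 ((0.05514299124479294, 0.15483680367469788), 0.05084576457738876)
```

View pics/top6.png

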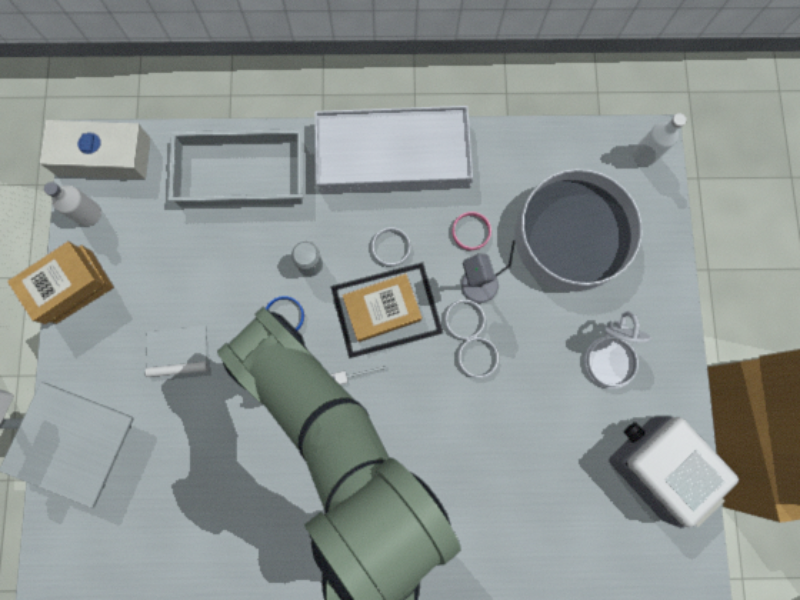

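The top view shows the carton flat, label up, inside the tape at (383,307). The ring is outside beyond the far side at (391,246). The shaker, moulds and the visible part of the thermometer are where they were, and the arm touches nothing. Handing in.

```bash
python3 -c "
from workcell import bot
print(bot.job_done(), bot.observe()['clock'])"
```

```text
the job is handed in; nothing more can be done
the job is handed in; nothing more can be done
```

The carton now lies flat, label up, inside the tape frame, and the burger ring is clear of it. The job was handed in after about 11.5 s; no verdict is reported.

- **What I did:** I dragged the ring out along the frame's +y with the closed fingers inside the hoop. I then tipped the carton with the open fingers at about 0.13 m height on its label side. Wrist force readings stayed around 1–2 N.
- **Carton:** In the top view its corners are at x −99 to +79 mm and y −64 to +68 mm in the frame, against limits of ±125 and ±97.5 mm. The top face is level at 60 mm.
- **Ring:** Its centre is at frame y ≈ 0.155 m, where at least 0.1325 m is needed. The side and top views agree on this.
- **Disagreements:** The side view puts the carton's −x end about 9 mm further out (−108 mm), probably because its near end face is mixed into the reading; this is still inside the limit. The views also differ by about 6 mm on the ring's x.
- **Not measured:** I checked the other objects only by eye, and none looked moved. The arm hid part of the thermometer in the last top view, but its visible part was in place.

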